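# Press the ring pallet under the drag spring of the setter's slide

## Robot

A 6-joint arm with a two-finger parallel gripper is mounted at the origin on the work surface. World frame = base frame: x ahead of the robot, y to its left, z up, the work surface at z = 0. Lengths are in mm, angles in degrees, forces in N, time in s.
With the tool pointing down it reaches from about 300 to 850 mm from the base axis. Payload 4.2 kg.
Tool frame: the origin (TCP) lies midway between the tips of the shut fingers; the grasp point (between the pads) lies 19 mm behind it; z points along the fingers, y is the direction in which the jaws open and shut (so a half turn about z gives the same grasp; the last joint's range is limited). The gripper opens to 91 mm and grips with 3 to 60 N. Pads are 32 mm wide; open, the fingers measure 118 mm over their backs; the gripper's body (76 mm by 178 mm) begins 60 mm behind the grasp point.
Start: joints at [68.583, 18.312, 89.639, -0, 72.044, -1.146], TCP at [199.22, 539.402, 213.976] pointing down, gripper open.
Joint ranges: [-177.97, 177.97], [-48.28, 115.42], [12.27, 149.76], [-77.06, 257.06], [2.81, 150.46], [-146.56, 146.56]. Speed limits (degrees/s): [147.25, 147.25, 180, 180, 180, 180].

## Interface

Orientations are given as [roll, pitch, yaw] about the fixed x, y, z axes, in that order (R = Rz(yaw) Ry(pitch) Rx(roll)).
In Python, from workcell import env gives the robot as it stands.
- The arm moves only by the shell command python3 -m jog 'ROWS' [FORCE]. ROWS is JSON, a list of rows, each an object of numbers: "dx", "dy", "dz": the shift along the world's x, y, z in m; "wx", "wy", "wz": the turn, a rotation vector about the world's x, y, z in rad; "grip": the gripper's target within -1 to 1 (shut at 1, half-way at 0, fully open at -1). In form: [{"dx": .., "dy": .., "dz": .., "wx": .., "wy": .., "wz": .., "grip": ..}, ...]. A call has 1 to 10 rows; each row shifts and turns the commanded pose from where the row before left it; what a row does not reach is not made up. A row lasts 1/10 s, in which the tool goes at most 50 mm and 8.59 degrees, less where a joint would pass 70% of its speed; a pose out of reach is approached as far as the arm can. A call with a gripper value outside its range is refused whole. The fingers move at their own pace and stop on an object; FORCE is the grip in N (left out, the last holds). Time passes only in rows, so rows that do not move let the fingers close. It gives the time, the measured TCP pose, the force and the opening at its end, in the units of the state.
- env.state(): the state, without advancing time (a new reading comes with each control period).
- env.grab_frame(name): name is "side" or "top"; returns the picture (480x640x3 uint8, red, green, blue); there is no depth.
- env.get_calibration(name): a dict with "fx", "fy", "cx", "cy" (pixels), "k1" (the pictures are not rectified: a ray, as slopes to the right and down, at radius r is drawn at 1 + k1 r^2 times it, then the intrinsics apply), "R" (3x3) and "t" (3): a world point X has camera coordinates R X + t. Camera axes: x right, y down, z forward; pixel columns grow to the right and rows downward; lengths in mm; the calibration is good to about 2 mm. A picture is of the moment at which its call begins. get_calibration takes no time and is no camera call.
- env.job_done(): hands the job in, once; it reports no verdict.
The state is a dict: "time_s": time; "qpos": joint angles; "qvel": joint speeds; "effort": joint torques, N m; "ee_pos": TCP position; "ee_rot": TCP orientation; "force": force on the tool from outside, world axes, zero at the start; "torque": the same for the moment, N m; "gripper_width": finger opening in mm.
Only numpy, scipy, OpenCV 4.12 (cv2) and the standard library are available. Lean on these libraries where they do the work, as an engineer would, in place of code of your own. Each camera call takes 0.05 s, during which the arm holds its last target. There are 200 camera calls.

## Task

The steel pallet that carries the ring lies loose on the sprung bed of the loading slide. With your fingertips press it down firmly on its bare rear part, keep it pressed and push it along the lane under the bridge and its brass leaf spring until it is fully home against the end stop, then let go so that the bed lifts it against the bridge. Never lift the pallet or tip it, and leave the other things on the bench where they stand.

Things in the scene. Friction and masses are not known exactly. Their poses are not given: they have to be found in the camera images.
- slide: Loading slide fixed to the bench. Dark base 222 x 100 x 12 mm (x -101 to +121), two aluminium guide rails along x, inner faces 67 mm apart, 12 mm wide, tops 28 mm above the bench. Origin: on the bench, on the lane's centre line. +x: the way the pallet is slid; z up. End stop: its face at x = +105 mm, top at 32 mm.
- pallet: Loose steel plate 120 (x) x 64 (y) x 10 mm, 0.2 to 0.33 kg, 1.5 mm play each side in the lane. Origin: centre of its underside; +x forward to the bridge, z up. Starts at slide x = -30 to -8 mm, top 34 mm above the bench: it must go down 4.5 to 8 mm to pass the bridge. Square front face. On top a dark wooden ring holder, x -6 to +8 mm, 46 mm wide, 14 mm high, with an upright brass ring up to 47 mm.
- thumb_pad (a point): Point on the pallet's top, on its centre line, 14 mm behind the holder's rear face (pallet x = -20, z = +10 mm); axes as the pallet's. The bare flat part to press, with dark grooves, reaches from pallet x = -60 to -6 mm; the holder's rear face (x = -6 mm) is an upright shoulder to push against.
- home (a point): Where the pallet's origin lies in x and y (slide frame) when the pallet touches the end stop: slide x = +45 mm, y = 0, z = 24 mm above the bench; axes as the slide's.
- bridge (a point): Middle of the lower front edge of the fixed aluminium bridge across the lane: slide x = +60 mm, 29.5 mm above the bench; axes as the slide's. The bridge is 12 mm deep (x +60 to +72), its top 43.5 mm above the bench, its two thumb screws reach 51.5 mm. The leaf spring hangs from its far side, x +73 to about +102 mm.
- lift_bed (a joint): How far the sprung bed under the pallet is pressed down, m: 0 up (start), 0.008 bottomed (pallet's top 26 mm above the bench). Flat dark steel plate, slide x -90 to +104 mm, moves straight down without tilting. Pressing needs about 8 N to start, 15 N at the bottom (1 N per mm). Released at home it rises to about 0.0045, the pallet held against the bridge.
- leaf (a joint): Angle of the brass leaf spring hanging from the bridge, rad: 0 hanging free (tip about 25 mm above the bench), about 0.05 with the pallet home and pressed right down, about 0.16 with it home and released. It presses on the pallet's top with about 3 to 6 N and so drags on it.
- glue: Bystander: small white bottle with a red cap, 30 mm across, 75 mm high, standing beside the slide. Origin: centre of its underside.
- tape: Bystander: blue roll of tape lying flat, 80 mm across, 19 mm high, beside the slide. Origin: centre of its underside.
- spare: Bystander: an empty pallet without a ring, otherwise like the pallet, lying on the bench away from the slide. Origin: centre of its underside.
- jar: Bystander: amber jar 44 mm across, 50 mm high. Origin: centre of its underside.
- can: Bystander: blue can 54 mm across, 115 mm high. Origin: centre of its underside.
- graver: Bystander: a hand tool with a wooden handle, 150 mm long, lying on the bench.
- brush: Bystander: a brush 160 mm long, lying on the bench.
Things that resemble listed ones, but are neither listed nor needed, are in the scene too. Leave any orange look-alike of the pallet alone. Leave any turquoise look-alike of the slide alone.

How it is judged (in metres and radians):
On the way, in this order (a step that is already met when the one before it is completed fails the run):
1. the pallet is pressed down by the fingers, at least 4 mm, before it is home (value of joint lift_bed above 0.004 m and contact force between the fingers and pallet above 2 N and x of pallet in the frame of slide below 0.03 m), for 0.1 s.
2. the pallet, pressed down, has passed under the bridge and raised the leaf spring (x of pallet in the frame of slide above 0.033 m and value of joint leaf above 0.015 rad and value of joint lift_bed above 0.004 m), for 0.05 s.
At the end, for the whole second after the job is handed in: the pallet is within 3 mm of home against the end stop, level (within 0.06 rad), at rest under the raised leaf spring, with the bed lifted against it (bed down 3 to 6.5 mm) (x of pallet in the frame of home between -0.003 and 0.003 m and y of pallet in the frame of home between -0.003 and 0.003 m and angle between pallet's own z axis and vertical below 0.06 rad and value of joint leaf above 0.05 rad and value of joint lift_bed between 0.003 and 0.0065 m and linear speed of pallet below 0.01 m/s); the robot touches nothing.
It fails at once if the pallet is lifted more than 8 mm above its starting height (z of pallet in the frame of slide above 0.032 m).
It fails at once if the pallet is tipped by more than 0.15 rad (angle between pallet's own z axis and vertical above 0.15 rad).
It fails at once if a bystander is moved by more than 20 mm (distance of any of glue, tape, spare, jar, can, graver, brush from where it was at the start of the episode above 0.02 m).
It also fails if it takes over 38 s, if anything falls off the work surface, if the arm or the gripper's body presses on something with over 40 N, if the wrist force passes 120 N, or if a joint passes its speed limit or range.

## Working session

There is one attempt and no reset: what is moved stays moved. The work goes in short steps, Python scripts to look and compute and a shell command to move; the robot and the scene stay as the last step left them, time stands still between calls to the robot, and variables do not carry over. Pictures are saved under pics/ and viewed, about 8 in all and at most 12, crops included, and the job is handed in when it is done.

```bash
mkdir -p pics; ls; python3 - <<'E'
from workcell import env
import cv2
for n in("top","side"):
    cv2.imwrite(f"pics/{n}0.png",env.grab_frame(n)[:,:,::-1]); c=env.get_calibration(n); print(n,c)
print(env.state())
E
```

```text
pics
top {'fx': 514.944598810004, 'fy': 514.944598810004, 'cx': 318.7128417246887, 'cy': 243.31617781361072, 'k1': 0.04079448989428091, 'R': array([[-0.01779195, -0.99983152, -0.00451498],
       [-0.99412593,  0.01817222, -0.10669309],
       [ 0.10675716,  0.00259019, -0.99428175]]), 't': array([  21.89676297,  531.0107734 , 1294.67716121])}
side {'fx': 541.1012698599033, 'fy': 541.1012698599033, 'cx': 313.9081867714681, 'cy': 232.68220386076885, 'k1': -0.16344195508092585, 'R': array([[ 0.98291429, -0.18302066, -0.01956889],
       [-0.14402549, -0.69854671, -0.70092022],
       [ 0.1146131 ,  0.69176292, -0.71297118]]), 't': array([-518.38488429,  145.29403535, 1140.00336125])}
{'time_s': 0.1, 'qpos': array([ 6.85836994e+01,  1.83472488e+01,  8.96995584e+01, -2.41043906e-03,
        7.20436998e+01, -1.14615264e+00]), 'qvel': array([-0.04911876, -0.11598249, -0.18129167, -0.04341266,  0.05171335,
        0.0401331 ]), 'effort': array([-3.34622955e-04, -4.13331270e+01, -2.32507074e+01,  7.28101144e-02,
        4.21580288e-02, -4.02818216e-05]), 'ee_pos': array([199.05566349, 538.96296559, 213.21070006]), 'ee_rot': array([-1.79909465e+02,  4.81002756e-04,  1.59730597e+02]), 'force': array([ 0.30382931, -0.5870142 , -0.31021138]), 'torque': array([-0.00779131,  0.009909  ,  0.04180329]), 'gripper_width': 91.39303587062587}
```

View pics/top0.png

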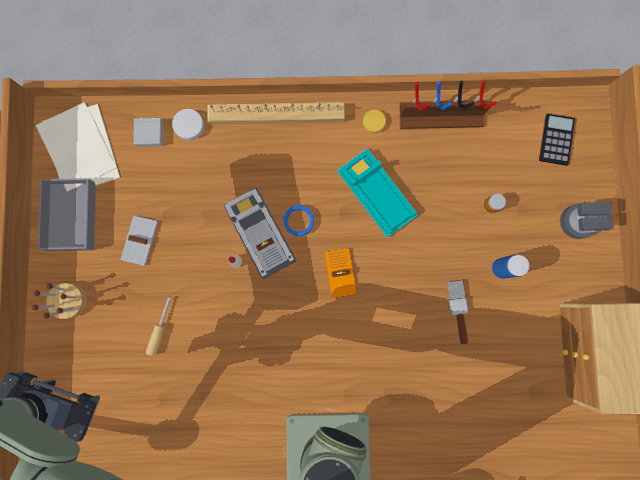

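View pics/side0.png

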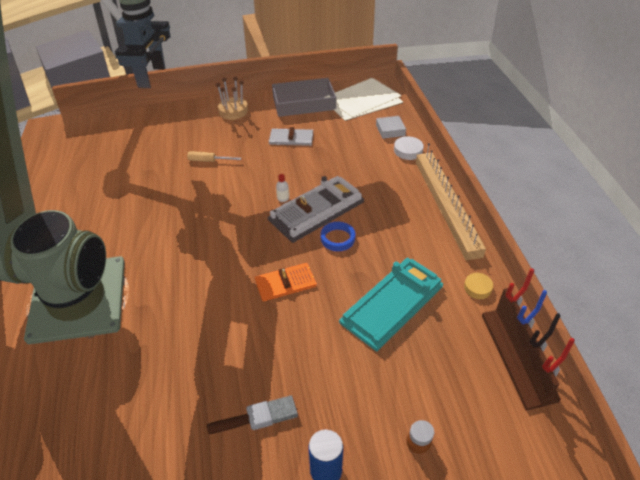

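The top view shows the slide at about (259,232), with its bridge and end stop toward the upper left. The glue is at (234,261) and the tape at (299,221). I'll enlarge both views.

```bash
python3 - <<'E'
import cv2,numpy as np
a=cv2.imread("pics/top0.png")[180:285,210:325]; b=cv2.imread("pics/side0.png")[165:245,260:375]
a=cv2.resize(a,None,fx=5,fy=5,interpolation=cv2.INTER_CUBIC)
cv2.imwrite("pics/top_c.png",a)
cv2.imwrite("pics/side_c.png",cv2.resize(b,None,fx=6,fy=6,interpolation=cv2.INTER_CUBIC))
E
```

```text
(no output)
```

View pics/top_c.png

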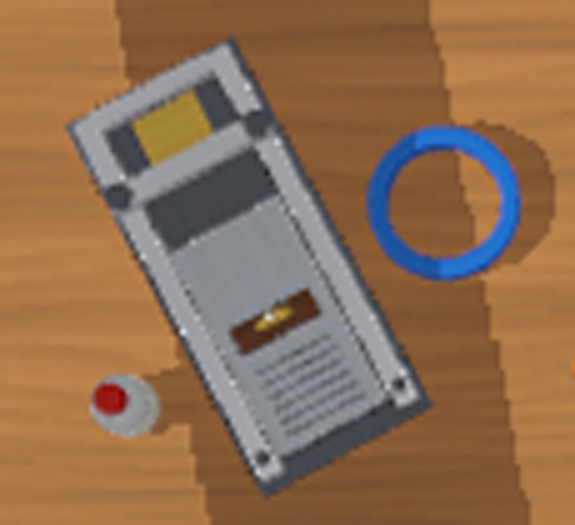

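View pics/side_c.png

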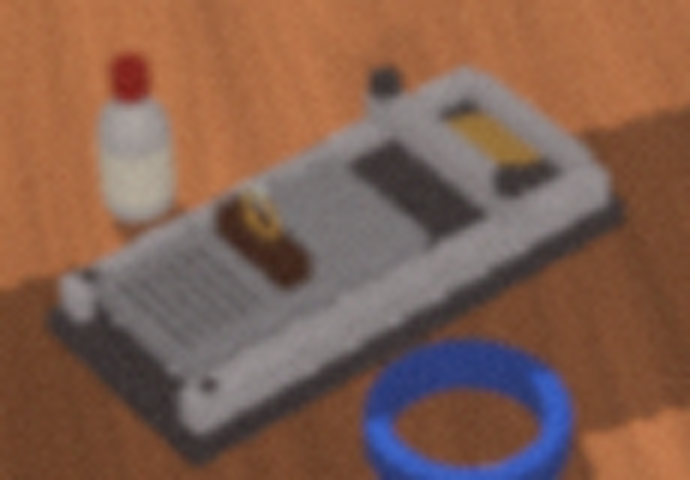

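```bash
cat > h.py <<'E'
import numpy as np
from workcell import env
def proj(n,X):
    c=env.get_calibration(n); p=np.asarray(X,float)@c["R"].T+c["t"]; s=p[:,:2]/p[:,2:]
    s=s*(1+c["k1"]*(s**2).sum(1,keepdims=True)); return s*[c["fx"],c["fy"]]+[c["cx"],c["cy"]]
def T(q,P):
    P=np.asarray(P,float);c,s=np.cos(q[2]),np.sin(q[2])
    return np.c_[q[0]+c*P[:,0]-s*P[:,1],q[1]+s*P[:,0]+c*P[:,1],P[:,2]]
E
python3 - <<'E'
from h import *
from scipy.optimize import least_squares
S=[(-101,50,12),(-101,-50,12),(121,50,12),(121,-50,12),(66,39.5,51.5),(66,-39.5,51.5)]
uS=np.array([(268,495),(430,403),(67,127),(235,38),(118,195),(260,122)])/5+[210,180]-.4
P=[(-6,23,48),(-6,-23,48),(8,23,48),(8,-23,48),(60,32,34),(60,-32,34)]
uP=np.array([(242,355),(320,312),(232,328),(308,290),(175,250),(283,195)])/5+[210,180]-.4
# side: rear base corners, holder top corners
S2=[(-101,50,12),(-101,-50,12),(121,-50,12)]; u2=np.array([(50,312),(197,460),(625,205)])/6+[260,165]-.4
P2=[(60,32,34),(60,-32,34)];v2=np.array([(350,165),(432,240)])/6+[260,165]-.4
def f(q):
    A=lambda P:np.array(P)+[q[3],0,0]
    return np.r_[proj("top",T(q,S))-uS,proj("top",T(q,A(P)))-uP,proj("side",T(q,S2))-u2,proj("side",T(q,A(P2)))-v2].ravel()
r=least_squares(f,[490,130,.5,-20],loss="soft_l1"); q=r.x
print(q[:2],np.degrees(q[2]),q[3]); print(f(q).reshape(-1,2).round(1))
print("pad",T(q,[(q[3]-20,0,34)]),"dir",np.cos(q[2]),np.sin(q[2]))
E
```

```text
[555.93860811 161.01528759] 387.6853484924142 -29.21611423252103
[[-0.4  0.3]
 [ 1.3  0.1]
 [-0.1 -0.5]
 [ 0.1 -0.7]
 [ 0.5 -0.1]
 [-0.4 -0.2]
 [ 0.4 -0.2]
 [ 0.8 -0.3]
 [-0.2  0.3]
 [ 0.6 -0.7]
 [-0.7  0.5]
 [-0.3 -0.4]
 [-0.8  0.4]
 [-0.4 -0.9]
 [ 0.6  0.3]
 [-3.1 -1.4]
 [-0.1 -0.2]]
pad [[512.35712549 138.14871215  34.        ]] dir 0.8855124648402452 0.4646156202847185
```

The fit puts the slide at (556, 161) with a yaw of 27.7°, and the pallet at slide x ≈ -29. I'll shut the gripper, turn it 48° so that tool x lies along the lane, and go above the pad.

```bash
python3 -m jog '[{"dx":0.0221,"dy":-0.0288,"wz":0.0599,"grip":1},{"dx":0.0221,"dy":-0.0288,"wz":0.0599,"grip":1},{"dx":0.0221,"dy":-0.0288,"wz":0.0599,"grip":1},{"dx":0.0221,"dy":-0.0288,"wz":0.0599,"grip":1},{"dx":0.0221,"dy":-0.0288,"wz":0.0599,"grip":1},{"dx":0.0221,"dy":-0.0288,"wz":0.0599,"grip":1},{"dx":0.0221,"dy":-0.0288,"wz":0.0599,"grip":1}]' 20
python3 -m jog '[{"dx":0.0221,"dy":-0.0288,"wz":0.0599,"grip":1},{"dx":0.0221,"dy":-0.0288,"wz":0.0599,"grip":1},{"dx":0.0221,"dy":-0.0288,"wz":0.0599,"grip":1},{"dx":0.0221,"dy":-0.0288,"wz":0.0599,"grip":1},{"dx":0.0221,"dy":-0.0288,"wz":0.0599,"grip":1},{"dx":0.0221,"dy":-0.0288,"wz":0.0599,"grip":1},{"dx":0.0221,"dy":-0.0288,"wz":0.0599,"grip":1},{"grip":1},{"grip":1}]'
```

```text
invalid input
invalid input
```

```bash
python3 -m jog '[{"dx":0.0221,"dy":-0.0288,"dz":0,"wx":0,"wy":0,"wz":0.0599,"grip":1},{"dx":0.0221,"dy":-0.0288,"dz":0,"wx":0,"wy":0,"wz":0.0599,"grip":1},{"dx":0.0221,"dy":-0.0288,"dz":0,"wx":0,"wy":0,"wz":0.0599,"grip":1},{"dx":0.0221,"dy":-0.0288,"dz":0,"wx":0,"wy":0,"wz":0.0599,"grip":1},{"dx":0.0221,"dy":-0.0288,"dz":0,"wx":0,"wy":0,"wz":0.0599,"grip":1},{"dx":0.0221,"dy":-0.0288,"dz":0,"wx":0,"wy":0,"wz":0.0599,"grip":1},{"dx":0.0221,"dy":-0.0288,"dz":0,"wx":0,"wy":0,"wz":0.0599,"grip":1}]' 20
python3 -c "
from workcell import env;print(env.state())"
```

```text
time_s: 0.8
ee_pos: [354.4, 336.4, 213.7]
ee_rot: [-180.0, -0.0, -176.1]
force: [0.3, 0.5, -0.5]
gripper_width: 37.8
{'time_s': 0.8, 'qpos': array([ 4.21540219e+01,  1.05447159e+01,  1.00424699e+02,  2.79971548e-03,
        6.90625586e+01, -5.17523436e+01]), 'qvel': array([-42.10650369,  -4.42470388,   5.57649671,  -0.13795201,
        -1.6403152 , -75.69066507]), 'effort': array([  4.10465688, -33.6537981 , -22.32601047,   0.05471897,
         0.25704891,   1.10397488]), 'ee_pos': array([354.40186369, 336.36718304, 213.68131737]), 'ee_rot': array([-1.79982259e+02, -2.67286487e-02, -1.76094640e+02]), 'force': array([ 0.25062309,  0.49602749, -0.46816325]), 'torque': array([0.01265885, 0.00871991, 0.01247838]), 'gripper_width': 37.82110792604061}
```

Every field is needed in each row. I'll continue to the pad and start down.

```bash
python3 -m jog '[{"dx":0.0221,"dy":-0.0288,"dz":0,"wx":0,"wy":0,"wz":0.0599,"grip":1},{"dx":0.0221,"dy":-0.0288,"dz":0,"wx":0,"wy":0,"wz":0.0599,"grip":1},{"dx":0.0221,"dy":-0.0288,"dz":0,"wx":0,"wy":0,"wz":0.0599,"grip":1},{"dx":0.0221,"dy":-0.0288,"dz":0,"wx":0,"wy":0,"wz":0.0599,"grip":1},{"dx":0.0221,"dy":-0.0288,"dz":0,"wx":0,"wy":0,"wz":0.0599,"grip":1},{"dx":0.0221,"dy":-0.0288,"dz":0,"wx":0,"wy":0,"wz":0.0599,"grip":1},{"dx":0.0221,"dy":-0.0288,"dz":0,"wx":0,"wy":0,"wz":0.0599,"grip":1}]'
python3 -m jog '[{"dx":0,"dy":0,"dz":-0.04,"wx":0,"wy":0,"wz":0,"grip":1},{"dx":0,"dy":0,"dz":-0.04,"wx":0,"wy":0,"wz":0,"grip":1},{"dx":0,"dy":0,"dz":-0.03,"wx":0,"wy":0,"wz":0,"grip":1},{"dx":0,"dy":0,"dz":-0.02,"wx":0,"wy":0,"wz":0,"grip":1},{"dx":0,"dy":0,"dz":0,"wx":0,"wy":0,"wz":0,"grip":1},{"dx":0,"dy":0,"dz":0,"wx":0,"wy":0,"wz":0,"grip":1}]'
python3 - <<'E'
from h import *
import cv2
a=env.grab_frame("side")[155:245,255:385,::-1]; b=env.grab_frame("top")[180:285,210:325,::-1]
a=cv2.resize(a,(390*2,540),interpolation=cv2.INTER_CUBIC)[:, :]
cv2.imwrite("pics/s1.png",a)
E
```

```text
time_s: 1.5
ee_pos: [509.1, 134.8, 213.6]
ee_rot: [180.0, -0.0, -152.1]
force: [0.5, 0.2, 1.1]
gripper_width: 0.4
time_s: 2.1
ee_pos: [508.8, 136.3, 84.1]
ee_rot: [180.0, -0.0, -152.2]
force: [0.1, 0.4, 0.2]
gripper_width: 0.7
```

View pics/s1.png

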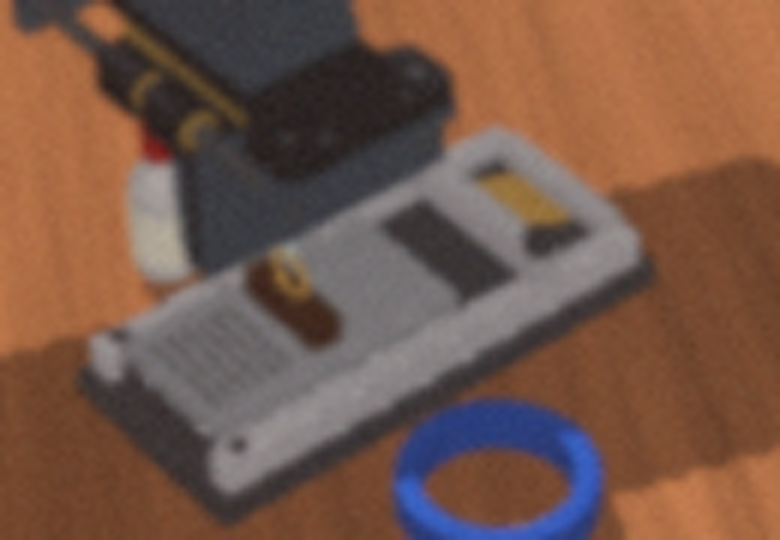

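The side crop shows a large grey gripper part behind the slide, at about (310,190), and no fingertips over the pad. I'll project the TCP into the picture and look at the full view.

```bash
python3 - <<'E'
from h import *
import cv2
p=env.state()["ee_pos"]; print(p)
for n in("side","top"):
    im=env.grab_frame(n)[:,:,::-1].copy(); u=proj(n,[p,p+[0,0,79]]); print(n,u)
    for x in u: cv2.drawMarker(im,tuple(int(v) for v in x.round()),(0,255,0),0,8,1)
    cv2.imwrite(f"pics/{n}2.png",im)
a=cv2.resize(cv2.imread("pics/side2.png")[90:290,180:420],(480,400)); b=cv2.resize(cv2.imread("pics/top2.png")[130:330,180:340],(320,400))
cv2.imwrite("pics/both2.png",np.hstack([a,b]))
E
```

```text
[509.65993779 136.49320744  85.28511191]
side [[294.56574819 196.16083494]
 [292.96110587 169.05079401]]
top [[268.190864   250.53670645]
 [264.68742593 247.3542661 ]]
```

View pics/both2.png

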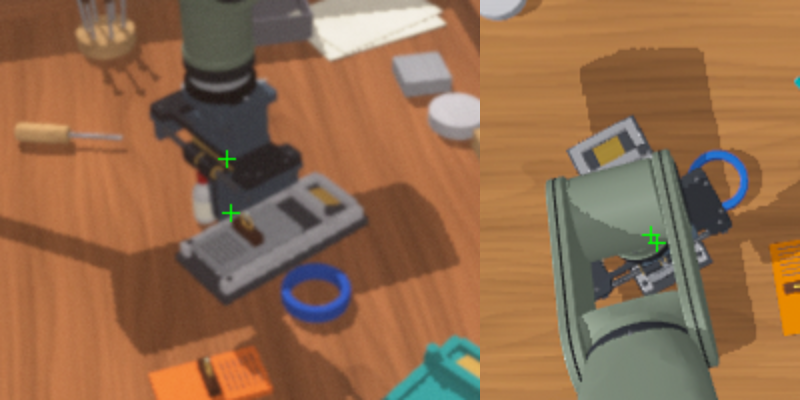

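The gripper body's near end hides the fingertips in the side view, and the projected TCP at (231,213) is where I expected it, just behind the holder. I'll back off 3 mm for margin, then lower and feel for contact.

```bash
python3 -m jog '[{"dx":-0.0027,"dy":-0.0014,"dz":-0.015,"wx":0,"wy":0,"wz":0,"grip":1},{"dx":0,"dy":0,"dz":-0.015,"wx":0,"wy":0,"wz":0,"grip":1},{"dx":0,"dy":0,"dz":-0.01,"wx":0,"wy":0,"wz":0,"grip":1},{"dx":0,"dy":0,"dz":-0.005,"wx":0,"wy":0,"wz":0,"grip":1},{"dx":0,"dy":0,"dz":0,"wx":0,"wy":0,"wz":0,"grip":1},{"dx":0,"dy":0,"dz":0,"wx":0,"wy":0,"wz":0,"grip":1}]'
python3 -m jog '[{"dx":0,"dy":0,"dz":-0.003,"wx":0,"wy":0,"wz":0,"grip":1},{"dx":0,"dy":0,"dz":-0.003,"wx":0,"wy":0,"wz":0,"grip":1},{"dx":0,"dy":0,"dz":-0.002,"wx":0,"wy":0,"wz":0,"grip":1},{"dx":0,"dy":0,"dz":0,"wx":0,"wy":0,"wz":0,"grip":1},{"dx":0,"dy":0,"dz":0,"wx":0,"wy":0,"wz":0,"grip":1}]'
```

```text
time_s: 2.9
ee_pos: [506.4, 134.9, 39.4]
ee_rot: [-180.0, 0.1, -152.2]
force: [-0.2, -0.4, 0.5]
gripper_width: 0.7
time_s: 3.4
ee_pos: [506.5, 134.9, 32.1]
ee_rot: [-180.0, 0.1, -152.2]
force: [-1.2, -0.3, 8.6]
gripper_width: 0.4
```

```bash
python3 -m jog '[{"dx":0,"dy":0,"dz":-0.002,"wx":0,"wy":0,"wz":0,"grip":1},{"dx":0,"dy":0,"dz":-0.002,"wx":0,"wy":0,"wz":0,"grip":1},{"dx":0,"dy":0,"dz":-0.002,"wx":0,"wy":0,"wz":0,"grip":1},{"dx":0,"dy":0,"dz":-0.001,"wx":0,"wy":0,"wz":0,"grip":1},{"dx":0,"dy":0,"dz":0,"wx":0,"wy":0,"wz":0,"grip":1},{"dx":0,"dy":0,"dz":0,"wx":0,"wy":0,"wz":0,"grip":1}]'
```

```text
time_s: 4.0
ee_pos: [506.5, 134.9, 26.1]
ee_rot: [-180.0, 0.1, -152.2]
force: [-3.8, -0.3, 16.2]
gripper_width: 0.3
```

```bash
python3 -m jog '[{"dx":0,"dy":0,"dz":-0.001,"wx":0,"wy":0,"wz":0,"grip":1},{"dx":0,"dy":0,"dz":0,"wx":0,"wy":0,"wz":0,"grip":1},{"dx":0.00266,"dy":0.0014,"dz":0,"wx":0,"wy":0,"wz":0,"grip":1},{"dx":0.00266,"dy":0.0014,"dz":0,"wx":0,"wy":0,"wz":0,"grip":1},{"dx":0.00266,"dy":0.0014,"dz":0,"wx":0,"wy":0,"wz":0,"grip":1},{"dx":0.00266,"dy":0.0014,"dz":0,"wx":0,"wy":0,"wz":0,"grip":1},{"dx":0.00266,"dy":0.0014,"dz":0,"wx":0,"wy":0,"wz":0,"grip":1}]'
```

```text
time_s: 4.7
ee_pos: [514.4, 139.4, 26.1]
ee_rot: [180.0, -0.6, -152.2]
force: [-16.1, -9.5, 34.3]
gripper_width: 0.4
```

```bash
python3 -m jog '[{"dx":0.00266,"dy":0.0014,"dz":0.0004,"wx":0,"wy":0,"wz":0,"grip":1},{"dx":0.00266,"dy":0.0014,"dz":0,"wx":0,"wy":0,"wz":0,"grip":1},{"dx":0.00266,"dy":0.0014,"dz":0,"wx":0,"wy":0,"wz":0,"grip":1},{"dx":0.00266,"dy":0.0014,"dz":0,"wx":0,"wy":0,"wz":0,"grip":1},{"dx":0.00266,"dy":0.0014,"dz":0,"wx":0,"wy":0,"wz":0,"grip":1},{"dx":0,"dy":0,"dz":0,"wx":0,"wy":0,"wz":0,"grip":1}]'
python3 - <<'E'
from h import *
import cv2
a=env.grab_frame("side")[155:245,255:385,::-1]
cv2.imwrite("pics/s3.png",cv2.resize(a,(780,540),interpolation=cv2.INTER_CUBIC))
E
```

```text
time_s: 5.3
ee_pos: [529.2, 147.2, 26.2]
ee_rot: [180.0, -0.4, -152.2]
force: [-11.3, -5.5, 27.2]
gripper_width: 0.7
```

View pics/s3.png

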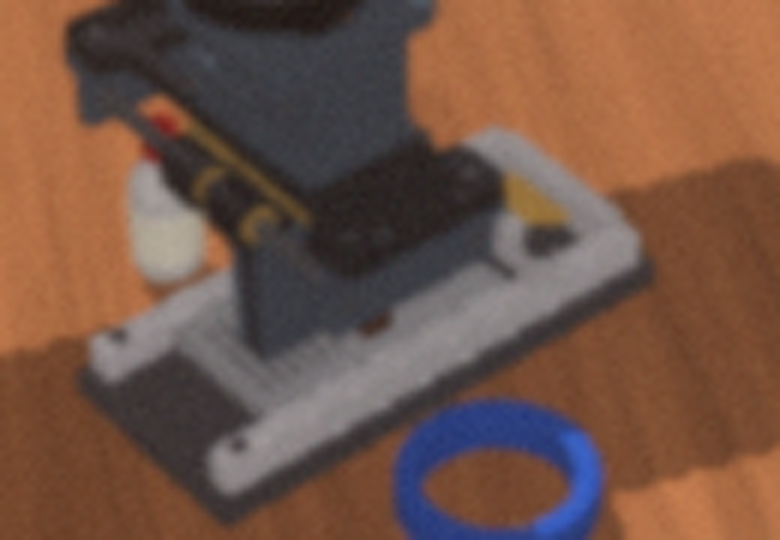

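The pallet has slid forward about 22 mm and is level and pressed down; its rear edge now runs from (170,345) to (260,410). I'll keep pushing.

```bash
python3 -m jog '[{"dx":0.00266,"dy":0.0014,"dz":0,"wx":0,"wy":0,"wz":0,"grip":1},{"dx":0.00266,"dy":0.0014,"dz":0,"wx":0,"wy":0,"wz":0,"grip":1},{"dx":0.00266,"dy":0.0014,"dz":0,"wx":0,"wy":0,"wz":0,"grip":1},{"dx":0.00266,"dy":0.0014,"dz":0,"wx":0,"wy":0,"wz":0,"grip":1},{"dx":0.00266,"dy":0.0014,"dz":0,"wx":0,"wy":0,"wz":0,"grip":1},{"dx":0.00266,"dy":0.0014,"dz":0,"wx":0,"wy":0,"wz":0,"grip":1},{"dx":0.00266,"dy":0.0014,"dz":0,"wx":0,"wy":0,"wz":0,"grip":1}]'
python3 -m jog '[{"dx":0.00266,"dy":0.0014,"dz":0,"wx":0,"wy":0,"wz":0,"grip":1},{"dx":0.00266,"dy":0.0014,"dz":0,"wx":0,"wy":0,"wz":0,"grip":1},{"dx":0.00266,"dy":0.0014,"dz":0,"wx":0,"wy":0,"wz":0,"grip":1},{"dx":0.00266,"dy":0.0014,"dz":0,"wx":0,"wy":0,"wz":0,"grip":1},{"dx":0.00266,"dy":0.0014,"dz":0,"wx":0,"wy":0,"wz":0,"grip":1},{"dx":0.00266,"dy":0.0014,"dz":0,"wx":0,"wy":0,"wz":0,"grip":1}]'
```

```text
time_s: 6.05
ee_pos: [547.6, 156.8, 26.2]
ee_rot: [180.0, -0.4, -152.2]
force: [-12.4, -7.3, 26.6]
gripper_width: 0.9
time_s: 6.65
ee_pos: [564.0, 165.3, 26.2]
ee_rot: [180.0, -0.4, -152.2]
force: [-11.4, -6.4, 25.0]
gripper_width: 0.0
```

```bash
python3 -m jog '[{"dx":0.00177,"dy":0.00093,"dz":0,"wx":0,"wy":0,"wz":0,"grip":1},{"dx":0.00177,"dy":0.00093,"dz":0,"wx":0,"wy":0,"wz":0,"grip":1},{"dx":0.00177,"dy":0.00093,"dz":0,"wx":0,"wy":0,"wz":0,"grip":1},{"dx":0.00177,"dy":0.00093,"dz":0,"wx":0,"wy":0,"wz":0,"grip":1}]'
python3 -m jog '[{"dx":0.00177,"dy":0.00093,"dz":0,"wx":0,"wy":0,"wz":0,"grip":1},{"dx":0.00133,"dy":0.0007,"dz":0,"wx":0,"wy":0,"wz":0,"grip":1}]'
python3 -m jog '[{"dx":0.00089,"dy":0.00046,"dz":0,"wx":0,"wy":0,"wz":0,"grip":1},{"dx":0.00089,"dy":0.00046,"dz":0,"wx":0,"wy":0,"wz":0,"grip":1}]'
```

```text
time_s: 7.05
ee_pos: [568.8, 167.9, 26.2]
ee_rot: [180.0, -0.7, -152.2]
force: [-17.1, -8.7, 28.7]
gripper_width: 0.6
time_s: 7.25
ee_pos: [572.2, 169.7, 26.2]
ee_rot: [180.0, -0.7, -152.2]
force: [-17.6, -9.7, 30.4]
gripper_width: 0.8
time_s: 7.45
ee_pos: [572.2, 169.7, 26.2]
ee_rot: [180.0, -0.9, -152.2]
force: [-20.4, -10.8, 32.1]
gripper_width: -0.1
```

```bash
python3 -m jog '[{"dx":0.00133,"dy":0.0007,"dz":0,"wx":0,"wy":0,"wz":0,"grip":1},{"dx":0.00133,"dy":0.0007,"dz":0,"wx":0,"wy":0,"wz":0,"grip":1},{"dx":0,"dy":0,"dz":0,"wx":0,"wy":0,"wz":0,"grip":1}]'
python3 -m jog '[{"dx":0.00133,"dy":0.0007,"dz":0,"wx":0,"wy":0,"wz":0,"grip":1},{"dx":0.00133,"dy":0.0007,"dz":0,"wx":0,"wy":0,"wz":0,"grip":1},{"dx":0,"dy":0,"dz":0,"wx":0,"wy":0,"wz":0,"grip":1}]'
python3 - <<'E'
from h import *
import cv2
a=env.grab_frame("side")[155:245,255:385,::-1]
cv2.imwrite("pics/s4.png",cv2.resize(a,(780,540),interpolation=cv2.INTER_CUBIC))
E
```

```text
time_s: 7.75
ee_pos: [576.4, 171.8, 26.2]
ee_rot: [180.0, -0.7, -152.2]
force: [-15.1, -7.5, 27.3]
gripper_width: 0.6
time_s: 8.05
ee_pos: [576.5, 171.9, 26.2]
ee_rot: [180.0, -1.0, -152.1]
force: [-20.4, -11.9, 33.1]
gripper_width: 0.5
```

View pics/s4.png

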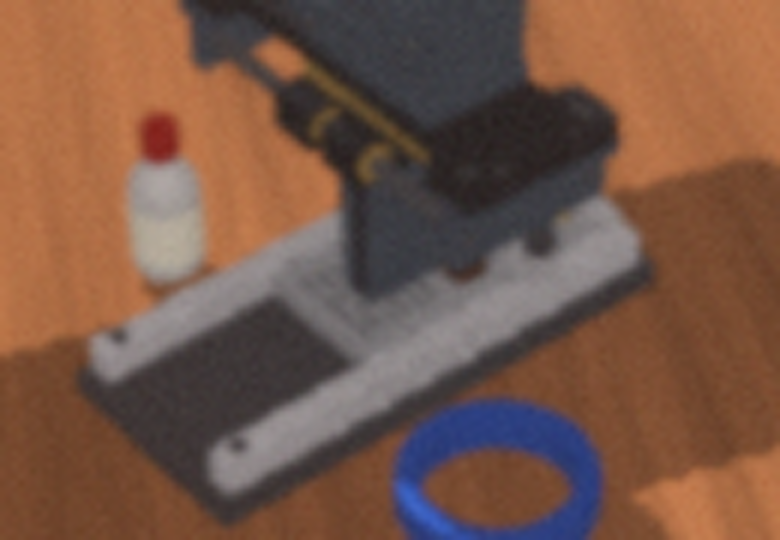

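The pallet is under the bridge; its rear edge runs from about (275,290) to (362,357). I'll work out which pallet x that corresponds to.

```bash
python3 - <<'E'
from h import *
q=[555.94,161.02,np.radians(27.685)]
for x in(36,39,42,45): print(x,((proj("side",T(q,[(x-60,32,26),(x-60,-32,26),(x-60,0,26)]))+.4-[255,155])*6).round(0).tolist())
p=env.state()["ee_pos"];print(p)
E
python3 -m jog '[{"dx":0.00133,"dy":0.0007,"dz":0,"wx":0,"wy":0,"wz":0,"grip":1},{"dx":0.00133,"dy":0.0007,"dz":0,"wx":0,"wy":0,"wz":0,"grip":1},{"dx":0,"dy":0,"dz":0,"wx":0,"wy":0,"wz":0,"grip":1}]'
```

```text
36 [[255.0, 289.0], [353.0, 374.0], [303.0, 331.0]]
39 [[261.0, 285.0], [359.0, 370.0], [309.0, 327.0]]
42 [[267.0, 282.0], [365.0, 367.0], [315.0, 324.0]]
45 [[273.0, 279.0], [371.0, 364.0], [321.0, 321.0]]
[576.47435925 171.8456168   26.18657707]
time_s: 8.4
ee_pos: [577.0, 172.2, 26.2]
ee_rot: [179.9, -1.3, -152.1]
force: [-24.8, -15.1, 36.1]
gripper_width: 0.6
```

```bash
python3 -m jog '[{"dx":0.00177,"dy":0.00093,"dz":0.0003,"wx":0,"wy":0,"wz":0,"grip":1},{"dx":0.00177,"dy":0.00093,"dz":0,"wx":0,"wy":0,"wz":0,"grip":1},{"dx":0,"dy":0,"dz":0,"wx":0,"wy":0,"wz":0,"grip":1}]'
```

```text
time_s: 8.7
ee_pos: [577.1, 172.2, 26.3]
ee_rot: [179.9, -1.8, -152.1]
force: [-31.6, -18.9, 42.1]
gripper_width: 0.5
```

It's against the stop: the push rose to 37 N with no further motion. I'll relax the push and then lift straight up slowly.

```bash
python3 -m jog '[{"dx":-0.00266,"dy":-0.0014,"dz":0,"wx":0,"wy":0,"wz":0,"grip":1},{"dx":-0.00266,"dy":-0.0014,"dz":0,"wx":0,"wy":0,"wz":0,"grip":1},{"dx":0,"dy":0,"dz":0,"wx":0,"wy":0,"wz":0,"grip":1}]'
python3 -m jog '[{"dx":0,"dy":0,"dz":0.0007,"wx":0,"wy":0,"wz":0,"grip":1},{"dx":0,"dy":0,"dz":0.0007,"wx":0,"wy":0,"wz":0,"grip":1},{"dx":0,"dy":0,"dz":0.0007,"wx":0,"wy":0,"wz":0,"grip":1},{"dx":0,"dy":0,"dz":0,"wx":0,"wy":0,"wz":0,"grip":1}]'
```

```text
time_s: 9.0
ee_pos: [577.0, 172.1, 26.2]
ee_rot: [180.0, -1.1, -152.2]
force: [-20.0, -12.0, 31.2]
gripper_width: 0.4
time_s: 9.4
ee_pos: [577.0, 172.1, 26.3]
ee_rot: [179.9, -1.1, -152.2]
force: [-16.8, -11.2, 20.1]
gripper_width: 0.2
```

```bash
python3 -m jog '[{"dx":-0.00133,"dy":-0.0007,"dz":0.0005,"wx":0,"wy":0,"wz":0,"grip":1},{"dx":-0.00133,"dy":-0.0007,"dz":0.0007,"wx":0,"wy":0,"wz":0,"grip":1},{"dx":0,"dy":0,"dz":0.0007,"wx":0,"wy":0,"wz":0,"grip":1},{"dx":0,"dy":0,"dz":0.0007,"wx":0,"wy":0,"wz":0,"grip":1},{"dx":0,"dy":0,"dz":0,"wx":0,"wy":0,"wz":0,"grip":1}]'
```

```text
time_s: 9.9
ee_pos: [576.9, 172.2, 27.4]
ee_rot: [179.9, -0.8, -152.2]
force: [-9.0, -7.1, 5.1]
gripper_width: 0.3
```

```bash
python3 -m jog '[{"dx":0,"dy":0,"dz":0.0008,"wx":0,"wy":0,"wz":0,"grip":1},{"dx":0,"dy":0,"dz":0.0008,"wx":0,"wy":0,"wz":0,"grip":1},{"dx":0,"dy":0,"dz":0,"wx":0,"wy":0,"wz":0,"grip":1}]'
```

```text
time_s: 10.2
ee_pos: [576.9, 172.3, 28.5]
ee_rot: [179.9, -0.8, -152.2]
force: [-8.5, -6.4, 3.5]
gripper_width: 0.2
```

```bash
python3 -m jog '[{"dx":0,"dy":0,"dz":0.001,"wx":0,"wy":0,"wz":0,"grip":1},{"dx":0,"dy":0,"dz":0.001,"wx":0,"wy":0,"wz":0,"grip":1},{"dx":0,"dy":0,"dz":0,"wx":0,"wy":0,"wz":0,"grip":1}]'
```

```text
time_s: 10.5
ee_pos: [577.0, 172.4, 29.9]
ee_rot: [179.9, -0.8, -152.2]
force: [-7.5, -6.1, -1.0]
gripper_width: 0.4
```

Vertical contact is gone and only a light push on the shoulder is left. I'll back off along the lane, then rise.

```bash
python3 -m jog '[{"dx":-0.00177,"dy":-0.00093,"dz":0.0005,"wx":0,"wy":0,"wz":0,"grip":1},{"dx":-0.00177,"dy":-0.00093,"dz":0.0005,"wx":0,"wy":0,"wz":0,"grip":1},{"dx":-0.00177,"dy":-0.00093,"dz":0.001,"wx":0,"wy":0,"wz":0,"grip":1},{"dx":-0.0027,"dy":-0.0014,"dz":0.002,"wx":0,"wy":0,"wz":0,"grip":1},{"dx":0,"dy":0,"dz":0,"wx":0,"wy":0,"wz":0,"grip":1}]'
python3 -m jog '[{"dx":0,"dy":0,"dz":0.01,"wx":0,"wy":0,"wz":0,"grip":1},{"dx":0,"dy":0,"dz":0.03,"wx":0,"wy":0,"wz":0,"grip":1},{"dx":-0.02,"dy":-0.02,"dz":0.04,"wx":0,"wy":0,"wz":0,"grip":1},{"dx":-0.04,"dy":-0.02,"dz":0.04,"wx":0,"wy":0,"wz":0,"grip":1},{"dx":-0.04,"dy":-0.02,"dz":0.03,"wx":0,"wy":0,"wz":0,"grip":1},{"dx":-0.04,"dy":-0.02,"dz":0.02,"wx":0,"wy":0,"wz":0,"grip":1},{"dx":-0.04,"dy":-0.02,"dz":0,"wx":0,"wy":0,"wz":0,"grip":1},{"dx":0,"dy":0,"dz":0,"wx":0,"wy":0,"wz":0,"grip":1}]'
python3 - <<'E'
from h import *
import cv2
a=env.grab_frame("side")[155:245,255:385,::-1]
cv2.imwrite("pics/s5.png",cv2.resize(a,(780,540),interpolation=cv2.INTER_CUBIC))
q=[555.94,161.02,np.radians(27.685)]
for x in(39,42,45): print(x,((proj("side",T(q,[(x-60,32,29.5),(x-60,-32,29.5),(x-6,23,43.5),(x-6,-23,43.5)]))+.4-[255,155])*6).round(0).tolist())
E
```

```text
time_s: 11.0
ee_pos: [575.6, 171.3, 37.0]
ee_rot: [-180.0, 0.2, -152.2]
force: [-0.1, 0.2, -0.1]
gripper_width: 0.3
time_s: 11.8
ee_pos: [399.5, 74.1, 198.5]
ee_rot: [-180.0, -0.0, -152.3]
force: [1.2, -0.1, -0.8]
gripper_width: 0.6
39 [[261.0, 279.0], [359.0, 364.0], [379.0, 208.0], [451.0, 267.0]]
42 [[266.0, 276.0], [365.0, 361.0], [385.0, 205.0], [457.0, 263.0]]
45 [[272.0, 273.0], [371.0, 357.0], [391.0, 202.0], [463.0, 260.0]]
```

View pics/s5.png

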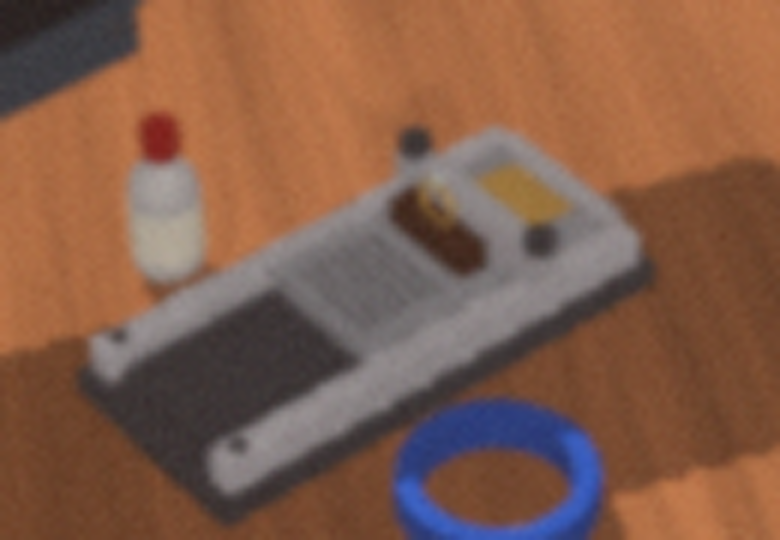

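The pallet sits under the bridge and leaf. The holder's rear top corners are near (390,203) and (462,262), which matches the prediction for x = 45. The glue and tape haven't moved. I'll hand in.

```bash
python3 -m jog '[{"dx":0,"dy":0,"dz":0,"wx":0,"wy":0,"wz":0,"grip":1},{"dx":0,"dy":0,"dz":0,"wx":0,"wy":0,"wz":0,"grip":1},{"dx":0,"dy":0,"dz":0,"wx":0,"wy":0,"wz":0,"grip":1}]'; python3 -c "
from workcell import env;print(env.job_done())"
```

```text
time_s: 12.15
ee_pos: [405.2, 76.2, 197.0]
ee_rot: [180.0, 0.0, -152.2]
force: [0.7, 0.2, -0.7]
gripper_width: 0.4
the job is handed in; nothing more can be done
None
```

I pressed the pallet down on its bare rear part with the shut fingertips until the bed bottomed. The tips went from about 34 mm to 26.2 mm above the bench, with roughly 25–35 N on the tool. I pushed it along the lane under the bridge to the end stop, eased off, let the bed lift it, and moved the arm clear. The job was handed in at 12.15 s; no verdict was reported.

- **At the stop:** the push rose to about 37 N with no further motion. The fingertip position put the pallet at slide x ≈ 45–46 mm.
- **After release:** vertical contact ended with the tips near 29.5–30 mm, the height expected with the pallet held against the bridge. In the last picture the holder's rear corners match slide x ≈ 45 mm to within about 1–2 mm. The glue and tape stand where they were; I did not re-check the other bystanders.
- **Disagreements and gaps:** the pallet moved in stick-slip jerks near the end, with a false stop about 5 mm short that more pushing cleared. While still pressed, the rear edge in the picture read slide x ≈ 42–45 mm, slightly less than the contact estimate. I had no direct reading of the leaf angle or bed joint.

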